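# Dock the dish cassette

## Robot

A 6-joint arm with a two-finger parallel gripper is mounted at the origin on the work surface. World frame = base frame: x ahead of the robot, y to its left, z up, the work surface at z = 0. Lengths are in m, angles in rad, forces in N, time in s.
With the tool pointing down it reaches from about 0.375 to 0.975 m from the base axis. Payload 3.8 kg.
Tool frame: the origin (TCP) lies at the very end of the fingers, on their centre line; the grasp point (between the pads) lies 19 mm behind it; y points along the fingers, x is the direction in which the jaws open and shut, and the axes are right-handed (so a half turn about y gives the same grasp; the last joint's range is limited). The gripper opens to 85 mm and grips with 20 to 120 N. Pads are 22 mm wide; open, the fingers measure 114 mm over their backs; the gripper's body (76 mm by 85 mm) begins 54 mm behind the grasp point. The pads swing forward as they close: fully open they stand 13 mm farther back than shut.
Start: joints at [-1.373, 0.264, 1.604, -0, 1.274, -0.037], TCP at [0.157, -0.656, 0.197] pointing down, gripper open.
Joint ranges: [-2.63, 2.63], [-0.94, 2.18], [0.31, 2.57], [-1.31, 4.45], [0, 2.66], [-2.55, 2.55]. Speed limits (rad/s): [2.57, 2.57, 3.14, 3.14, 3.14, 3.14].

## Interface

Orientations are given as a rotation vector (axis times angle).
In Python, from workcell import bot, cams gives the robot as it stands.
- The arm moves only by the tool play_rows, never from a script. Its argument "motion" is a list of rows, each a list of 2 entries, a list of its own where there are three numbers: the shift along the world's x, y, z normalised to -1 to 1, where 1 is 400 mm, then the turn, a rotation vector about the world's x, y, z normalised to -1 to 1, where 1 is pi/4 rad. In form: [[[tx, ty, tz], [ax, ay, az]], ...]. A call has 1 to 10 rows; each row is the pose to reach, as a shift and turn from the pose commanded when the call began; what a row does not reach only later rows make up. A row lasts 1/8 s, in which the tool goes at most 62.5 mm and 10.7 degrees, less where a joint would pass 70% of its speed; a pose out of reach is approached as far as the arm can. A call with a number of a shift or a turn outside -1 to 1 is refused whole. A call with a gripper value outside its range is refused whole. "gripper" is the closure, from 0 (fully open) to 1 (shut), set as the call begins (left out, the last holds). The fingers move at their own pace and stop on an object; "squeeze" is the grip in N (left out, the last holds). Time passes only in rows, so rows that repeat a pose let the fingers close. It gives the time, the measured TCP pose, the force and the opening at its end, in the units of the state.
- bot.read_state(): the state, without advancing time (a new reading comes with each control period).
- cams.read_camera(name): name is "scene" or "top" or "wrist"; returns (picture, depth): 384x512x3 uint8, red, green, blue; 384x512 float32, m along the optical axis (not along the pixel's ray), 0 where there is no reading.
- cams.calibration(name): a dict with "mtx" (3x3 intrinsics, pixels), "R" (3x3) and "t" (3): a world point X has camera coordinates R X + t; the wrist camera has in their place "tool_from_camera" (4x4, takes a point from camera to tool coordinates, whose origin is the TCP and whose axes are the tool frame's). Camera axes: x right, y down, z forward; pixel columns grow to the right and rows downward; lengths in m; the calibration is good to about 2 mm. A picture is of the moment at which its call begins: read the wrist's pose just before it. calibration takes no time and is no camera call.
- bot.finish_job(): hands the job in, once; it reports no verdict.
Trained networks look in the newest picture that a camera, given by its name, has taken for a name from the list of things; names that differ only in an ending like _2 or _b are one class to them, and where a whole thing is asked for, a point or a joint stands for the part that bears it (a point fixed in the world has none). Each returns a list of dicts, best first, with "conf" (0 to 1); they miss things now and then, are a little off and sometimes report something else, mostly with a low value. They report only what shows in the picture. A call takes as long as a camera call. They do not tell look-alikes from the thing itself.
- cams.recognise(camera, label): "xyz" ([x, y, z] in m, in the coordinates of the camera as it stood for that picture, good to about 4 mm: the middle of the surface that is visible of it).
- cams.regions_of(camera, label): "mask" (384x512 bool, what is visible of it).
- cams.mark_of(camera, label): "xyz" ([x, y, z] in m, in the coordinates of the camera as it stood for that picture, good to about 4 mm: a listed point, or the origin of a listed thing).
The state is a dict: "time": time; "q": joint angles; "joint_vel": joint speeds; "joint_torque": joint torques, N m; "tool_pos": TCP position; "tcp_rot": TCP orientation; "wrist_force": force on the tool from outside, world axes, zero at the start; "torque": the same for the moment, N m; "width": opening from 0.0 (shut) to 1.0 (fully open).
Only numpy, scipy, OpenCV 4.12 (cv2) and the standard library are available. Lean on these libraries where they do the work, as an engineer would, in place of code of your own. Each camera call takes 0.05 s, during which the arm holds its last target.

## Task

Slide the blue dish cassette along the black plate into the lane between the two aluminium guide rails and push it fully home against the rubber end stop of the reader, using only the fingertips or the outside of the fingers: line it up first where it stands crooked or off to one side. Neither the cassette nor the robot may touch either rail; do not lift, tip or carry the cassette and do not shove it fast, for there are open dishes inside. Leave the dishes, pot, bottle, beaker and pipette where they are, and finish with the hand clear.

Things in the scene. Friction and masses are not known exactly. Their poses are not given: they have to be found in the camera images.
- dock: Fixed docking lane. Origin on the bench, midway between the rails at the lane's mouth; x along the lane to the end stop, y across, z up. Black plate 8 mm thick (slides at z 0.008): apron x -0.19 to 0, 200 mm wide; lane x 0 to 0.200, plate 160 mm wide. The lane points to the robot's right (world -y), within 15 degrees.
- stop (a point): Middle of the face of the black rubber end stop, at dock (0.200, 0, 0.023); the stop is 30 mm high above the plate, 114 mm wide. Behind it, from 12 mm on, stands the white reader, 130 mm deep along the lane, 220 mm wide, 116 mm high above the bench. Axes as the dock's.
- rail_far: Aluminium guide rail on the +y side of the dock frame (the side away from the robot), 200 mm long, 10 mm thick, 15 mm high above the black plate, its inner face at dock y = +0.057. Origin at the centre of its underside (dock 0.100, 0.062, 0.008); axes as the dock's.
- rail_near: The same rail on the -y side (nearer the robot), inner face at dock y = -0.057: the lane is 114 mm wide in the clear. Origin at the centre of its underside (dock 0.100, -0.062, 0.008).
- cassette: Loose dish cassette, blue with white lid: 100 mm long (its x), 90 wide (y), 55 high, black lid knob (26 mm across, 14 high) on top; 0.25 to 0.5 kg. Origin at the centre of its underside. Starts on the apron, centre 75 to 100 mm before the mouth, up to 22 mm off the middle line, turned up to 11 degrees, x roughly along the lane. Home: centre at dock (0.150, 0).
- dish_far: Bystander: clear petri dish, 64 mm across, 17 mm high, on the bench beside the far rail. Origin at the centre of its underside.
- dish_near: Bystander: clear petri dish, 64 mm across, 17 mm high, on the bench beside the near rail. Origin at the centre of its underside.
- pot: Bystander: small specimen pot with yellow cap, 38 mm across, 50 mm high, on the bench beside the near rail. Origin at the centre of its underside.
- media_bottle: Bystander: glass bottle with orange cap, 68 mm across, 160 mm high, on the left of the dock, farther out. Origin at the centre of its underside.
- beaker: Bystander: glass beaker, 68 mm across, 90 mm high, beyond the reader on the robot's right. Origin at the centre of its underside.
- pipette: Bystander: white hand pipette, about 270 mm long, 26 mm wide, 22 mm high, lying on the bench on the robot's left. Origin under the joint of its handle and shaft, x towards the tip.
Not all that is in view belongs to the job. Leave any green, orange or pink look-alike of the cassette alone.

How it is judged:
By the outcome, as a careful person would: the job done as asked, in the order asked, and still so for the second after the job is handed in, with the robot touching nothing.
It also fails if it takes over 61 s, if anything falls off the work surface, if the arm or the gripper's body presses on something with over 40 N, if the wrist force passes 120 N, or if a joint passes its speed limit or range.

## Working session

There is one attempt and no reset: what is moved stays moved. The work goes in short steps, Python scripts to look and compute and a tool call to move; the robot and the scene stay as the last step left them, time stands still between calls to the robot, and variables do not carry over. Pictures are saved under pics/ and viewed, and the job is handed in when it is done.

Besides the shell and the picture viewer there is one more tool, called after "Request:" as name(argument=value, ...) on one line, values as JSON. play_rows: Moves the arm, as the interface text tells. Its arguments: {"type":"object","properties":{"motion":{"type":"array","items":{"type":"array"}},"gripper":{"type":"number"},"squeeze":{"type":"number"}},"required":["motion"]}

```bash
mkdir -p pics; ls; python3 - <<'E'
from workcell import bot,cams
import cv2,numpy as np
s=bot.read_state();print({k:np.round(v,3) for k,v in s.items()})
for c in ['scene','top']:
    p,d=cams.read_camera(c);cv2.imwrite(f'pics/{c}0.png',p[:,:,::-1])
    np.savez(f'/tmp/{c}0.npz',p=p,d=d)
    k=cams.calibration(c);print(c,k)
    R,t=k['R'],k['t']
    for l in ['dock','stop','rail_far','rail_near','cassette','dish_far','dish_near','pot','media_bottle','beaker','pipette']:
        try:
            r=cams.mark_of(c,l)
            for a in r[:2]: print(c,l,round(a['conf'],2),np.round(R.T@(np.array(a['xyz'])-t),4))
        except Exception as e: print(l,e)
E
```

```text
pics
{'time': np.float64(0.0), 'q': array([-1.373,  0.265,  1.605, -0.   ,  1.274, -0.037]), 'joint_vel': array([-0.   , -0.001, -0.001,  0.001,  0.   , -0.002]), 'joint_torque': array([ 1.0000e-03, -5.1511e+01, -3.6732e+01, -0.0000e+00,  1.3000e-02,
        0.0000e+00]), 'tool_pos': array([ 0.157, -0.656,  0.196]), 'tcp_rot': array([-1.31 ,  1.036, -1.033]), 'wrist_force': array([-0.158,  0.104, -0.089]), 'torque': array([-0.025, -0.035, -0.003]), 'width': np.float64(1.003)}
scene {'mtx': array([[497.18567778,   0.        , 257.71195152],
       [  0.        , 497.18567778, 190.45804373],
       [  0.        ,   0.        ,   1.        ]]), 'R': array([[ 0.17215357,  0.98506897, -0.00150807],
       [ 0.76700768, -0.13500484, -0.62727419],
       [-0.61811194,  0.10683079, -0.77879703]]), 't': array([-0.0901997 , -0.39650069,  1.85268987])}
scene dock 0.7 [ 5.335e-01 -9.900e-03  1.000e-04]
scene stop 0.7 [ 0.5194 -0.2147  0.0217]
scene stop 0.35 [ 0.4595 -0.107   0.0107]
scene rail_far 0.94 [ 0.5903 -0.1123  0.0056]
scene rail_near 0.77 [ 0.4602 -0.1081  0.0069]
scene cassette 0.89 
[... 740 characters left out ...]
3e-01]]), 't': array([1.85574984e-04, 5.38955415e-01, 1.08806131e+00])}
top dock 0.91 [ 0.5312 -0.0096  0.001 ]
top stop 0.56 [ 0.5193 -0.2102  0.0203]
top stop 0.54 [ 0.5323 -0.0099  0.0007]
top rail_far 0.5 [ 0.5885 -0.1119  0.0068]
top rail_near 0.69 [ 0.4637 -0.1055  0.007 ]
top cassette 0.93 [0.7486 0.1662 0.0021]
top cassette 0.86 [0.3331 0.09   0.0015]
top dish_far 0.82 [ 0.6683 -0.1792 -0.0009]
top dish_near 0.88 [ 0.3949 -0.1628  0.0027]
top pot 0.42 [ 0.4081 -0.0463  0.0007]
top pot 0.32 [0.5315 0.4774 0.0007]
top media_bottle 0.75 [ 0.4063 -0.0463  0.0026]
top media_bottle 0.66 [0.6817 0.3695 0.0014]
top beaker 0.87 [ 0.5686 -0.5261  0.0008]
top pipette 0.83 [0.5326 0.4785 0.001 ]
```

View pics/scene0.png

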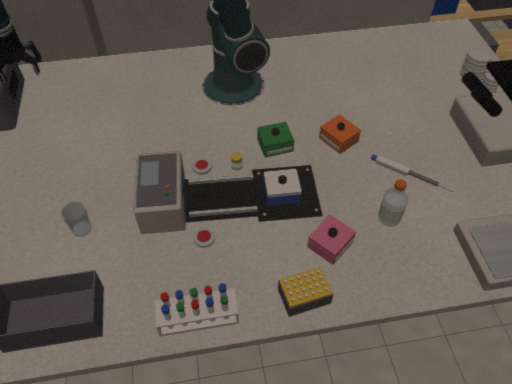

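View pics/top0.png

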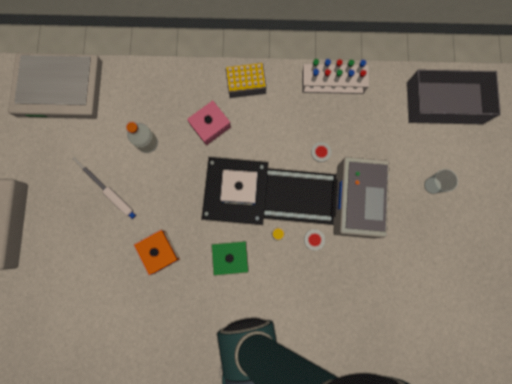

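The blue cassette stands on the apron, at top (239,187) and scene (282,187). The green, orange and pink blocks are look-alikes. Next I'll measure the dock and the cassette's yaw precisely.

```bash
cat > h.py <<'E'
from workcell import bot,cams
import cv2,numpy as np
def toplane(c,uv,z,K=None):
    k=K or cams.calibration(c); uv=np.atleast_2d(uv).astype(float)
    r=np.c_[uv,np.ones(len(uv))]@np.linalg.inv(k['mtx']).T@k['R']
    o=-k['R'].T@k['t']
    s=(z-o[2])/r[:,2]
    return (o+r*s[:,None])[:,:2]
def proj(c,X):
    k=cams.calibration(c); X=np.atleast_2d(X)@k['R'].T+k['t']; p=X@k['mtx'].T
    return p[:,:2]/p[:,2:]
def cloud(c,d):
    k=cams.calibration(c);v,u=np.mgrid[:384,:512]
    r=np.stack([u,v,np.ones_like(u)],-1)@np.linalg.inv(k['mtx']).T*d[...,None]
    return (r-k['t'])@k['R']
E
python3 - <<'E'
from h import *
for c,box in (('top',(190,145,400,250)),('scene',(120,140,340,250))):
    f=np.load(f'/tmp/{c}0.npz');p=f['p'];d=f['d']
    x0,y0,x1,y1=box
    cv2.imwrite(f'pics/{c}crop.png',cv2.resize(p[y0:y1,x0:x1,::-1],None,fx=3.6,fy=3.6,interpolation=cv2.INTER_CUBIC))
    C=cloud(c,d)
    # cassette top from depth/white
    m=(C[...,2]>0.05)&(C[...,2]<0.075)&(abs(C[...,0]-.545)<.09)&(abs(C[...,1]-.075)<.09)
    m=m.astype(np.uint8)
    print(c,m.sum(),'z med',np.median(C[...,2][m>0]))
    (cx,cy),(w,h),a=cv2.minAreaRect(C[m>0][:,:2].astype(np.float32)); print('rect',cx,cy,w,h,a)
    w_=(p.min(2)>120)&(m>0)
    vs,us=np.nonzero(w_); P=toplane(c,np.c_[us,vs],.063).astype(np.float32)
    print('white rect',cv2.minAreaRect(P),len(P))
    # plate z
    g=(p.max(2)<50)&(abs(C[...,0]-.53)<.12)&(C[...,1]>-.2)&(C[...,1]<.22)
    print('plate z',np.median(C[...,2][g]))
E
```

```text
top 998 z med 0.0630600935822771
rect 0.5453243851661682 0.06986531615257263 0.09964151680469513 0.09058771282434464 87.50667572021484
white rect ((0.5433034300804138, 0.07008592784404755), (0.09774584323167801, 0.08827711641788483), 87.0944595336914) 913
plate z 0.008138021338209067
scene 829 z med 0.06320070612008306
rect 0.5443514585494995 0.0681404396891594 0.10220402479171753 0.09718459099531174 89.0304946899414
white rect ((0.5433175563812256, 0.06999636441469193), (0.09364354610443115, 0.08432973921298981), 87.19465637207031) 513
plate z 0.008564723129194917
```

```bash
python3 - <<'E'
from h import *
for c in ('top','scene'):
    p,d=cams.read_camera(c)
    for l in ('cassette','rail_far','rail_near','dock'):
        for r in cams.regions_of(c,l)[:3]:
            m=r['mask'];vs,us=np.nonzero(m);z=dict(cassette=.05,rail_far=.023,rail_near=.023,dock=.008)[l]
            P=toplane(c,np.c_[us,vs],z).astype(np.float32)
            (cx,cy),wh,a=cv2.minAreaRect(P);print(c,l,round(r['conf'],2),m.sum(),np.round([cx,cy,*wh,a],4),'bbox',us.min(),us.max(),vs.min(),vs.max())
E
```

```text
top cassette 0.76 1233 [ 0.35    0.3012  0.1043  0.0978 30.3918] bbox 134 179 230 274
top cassette 0.74 1073 [ 0.7421  0.1655  0.1043  0.1023 39.1166] bbox 188 230 101 143
top cassette 0.73 1136 [5.44200e-01 7.05000e-02 1.07300e-01 9.72000e-02 8.76435e+01] bbox 221 257 170 203
top rail_far 0.48 243 [ 5.89200e-01 -1.14200e-01  1.96000e-01  1.24000e-02  8.59628e+01] bbox 268 332 171 179
top rail_near 0.64 237 [ 4.6630e-01 -1.0410e-01  1.9560e-01  1.0900e-02  8.6144e+01] bbox 264 329 211 219
top dock 0.63 10629 [ 0.5412 -0.1037  0.5646  0.2493 86.1531] bbox 201 388 156 237
scene cassette 0.79 1475 [ 0.7571  0.1624  0.107   0.1331 36.0811] bbox 307 354 215 263
scene cassette 0.76 1016 [ 0.3667  0.2963  0.1305  0.1289 29.7055] bbox 319 359 115 153
scene cassette 0.69 1035 [0.3526 0.0867 0.1435 0.1152 4.6882] bbox 257 293 122 156
scene rail_far 0.62 406 [ 5.94600e-01 -1.16200e-01  1.96800e-01  2.51000e-02  8.56933e+01] bbox 189 256 206 217
scene rail_near 0.67 317 [ 4.70100e-01 -1.06400e-01  1.95000e-01  2.39000e-02  8.68044e+01] bbox 189 252 174 183
scene dock 0.67 1028 [ 0.6368  0.3965  0.0734  0.1946 57.3246] bbox 378 407 179 227
scene dock 0.65 9088 [ 0.4768 -0.0961  0.5585  0.3215 86.8169] bbox 133 321 150 233
scene dock 0.2 365 [ 0.6633 -0.1815  0.0663  0.0637 22.3976] bbox 192 214 227 247
```

View pics/topcrop.png

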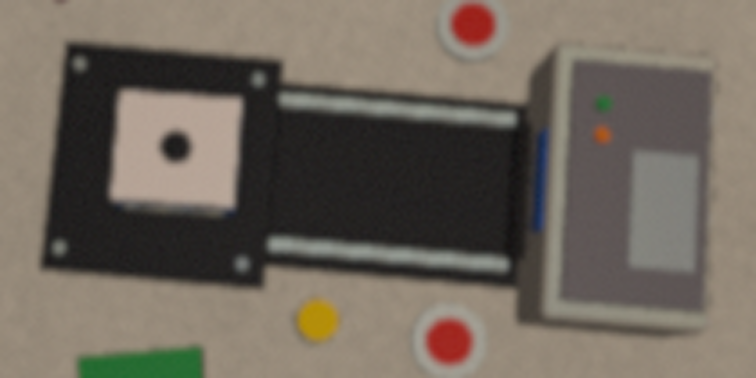

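View pics/scenecrop.png

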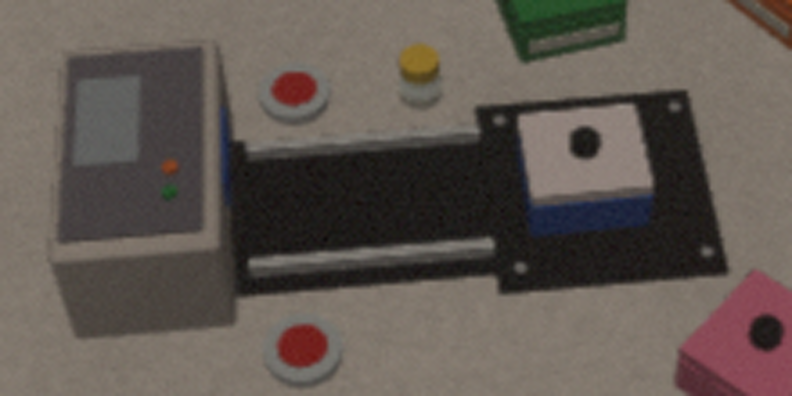

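```bash
cat > fit.py <<'E'
from h import *
from scipy.optimize import minimize
S=4
def pose(P,q):
    P=np.array(P,float);c,s=np.cos(q[2]),np.sin(q[2])
    return np.c_[q[0]+c*P[:,0]-s*P[:,1],q[1]+s*P[:,0]+c*P[:,1],P[:,2]]
def poly(img,c,P,val,off):
    uv=(proj(c,P)-off+.5)*S-.5
    h=cv2.convexHull(np.round(uv*16).astype(np.int32))
    cv2.fillConvexPoly(img,h,val,lineType=cv2.LINE_AA,shift=4)
def box(x0,x1,y0,y1,z0,z1): return [(x,y,z) for x in(x0,x1) for y in(y0,y1) for z in(z0,z1)]
def rect(x0,x1,y0,y1,z): return [(x,y,z) for x in(x0,x1) for y in(y0,y1)]
def down(im,w,h): return cv2.GaussianBlur(cv2.resize(im,(w,h),interpolation=cv2.INTER_AREA),(0,0),0.6)
def fit_dock(ims,q0):
    def cost(q):
        e=0
        for c,p in ims.items():
            ctr=proj(c,pose([(-.02,0,0)],q0))[0].round().astype(int);o=ctr-75;o=np.clip(o,0,None);w,h=150,150
            g=p[o[1]:o[1]+h,o[0]:o[0]+w].mean(2).astype(np.float32);h,w=g.shape
            im=np.full((h*S,w*S),140,np.float32);wt=np.zeros((h*S,w*S),np.float32)
            poly(wt,c,pose(box(-.205,.15,-.115,.115,.0,.008),q0),1,o)
            poly(wt,c,pose(box(-.175,-.02,-.072,.072,.0,.077),q0),0,o)
            poly(im,c,pose(box(-.19,0,-.1,.1,0,.008),q),25,o)
            poly(im,c,pose(box(0,.2,-.08,.08,0,.008),q),25,o)
            for y in(.057,-.067):
                poly(im,c,pose(box(0,.2,y,y+.01,.008,.023),q),140,o)
                poly(im,c,pose(rect(0,.2,y,y+.01,.023),q),190,o)
            m=down(wt,w,h)>.5
            e+=np.abs(down(im,w,h)-g)[m].mean()
        return e
    r=minimize(cost,q0,method='Nelder-Mead',options=dict(initial_simplex=np.array(q0)+np.array([[0,0,0],[.005,0,0],[0,.005,0],[0,0,.03]]),xatol=1e-5,fatol=1e-4))
    return r.x,r.fun
def fit_cas(ims,q0,D=None,pad=.0,hide=None):
    # score: white lid / blue body vs dark surroundings
    def cost(q):
        e=0
        for c,p in ims.items():
            ctr=proj(c,[(q0[0],q0[1],.04)])[0].round().astype(int);o=ctr-40;w=h=80
            g=p[o[1]:o[1]+h,o[0]:o[0]+w].min(2).astype(np.float32)
            im=np.full((h*S,w*S),20,np.float32);wt=np.zeros((h*S,w*S),np.float32)
            poly(wt,c,pose(box(-.056,.056,-.052,.052,.03,.063),q0),1,o)
            if hide: hide(wt,c,o)
            poly(im,c,pose(rect(-.05,.05,-.045,.045,.063),q),170,o)
            cv2.blur
            n=np.linspace(0,2*np.pi,20)
            poly(im,c,pose(np.c_[.013*np.cos(n),.013*np.sin(n),n*0+.077],q),25,o)
            m=down(wt,w,h)>.5
            e+=np.abs(down(im,w,h)-g)[m].mean()
        return e
    r=minimize(cost,q0,method='Nelder-Mead',options=dict(initial_simplex=np.array(q0)+np.array([[0,0,0],[.005,0,0],[0,.005,0],[0,0,.03]]),xatol=1e-5,fatol=1e-4))
    return r.x,r.fun
def rel(D,c):
    cs,s=np.cos(D[2]),np.sin(D[2]);d=np.array(c[:2])-D[:2]
    return np.array([cs*d[0]+s*d[1],-s*d[0]+cs*d[1]])*1000,np.degrees(c[2]-D[2])
E
python3 - <<'E'
from fit import *
A={c:np.load(f'/tmp/{c}0.npz')['p'] for c in('top','scene')}
for s in (A,{'top':A['top']},{'scene':A['scene']}):
    D,e=fit_dock(s,[.532,-.010,np.radians(-94)]);C,e2=fit_cas(s,[.544,.070,np.radians(-93)])
    print(list(s),np.round(D,4),np.degrees(D[2]),e,'|',np.round(C,4),np.degrees(C[2]),e2,rel(D,C))
E
```

```text
['top', 'scene'] [ 0.5335 -0.012  -1.6358] -93.72624890790642 32.03723907470703 | [ 0.5442  0.0695 -1.6287] -93.31528162206679 53.723915100097656 (array([-82.0591399,   5.4037953]), np.float64(0.4109672858396366))Traceback (most recent call last):
  File "<stdin>", line 4, in <module>
  File "fit.py", line 31, in fit_dock
    r=minimize(cost,q0,method='Nelder-Mead',options=dict(initial_simplex=np.array(q0)+np.array([[0,0,0],[.005,0,0],[0,.005,0],[0,0,.03]]),xatol=1e-5,fatol=1e-4))
    res = _minimize_neldermead(fun, x0, args, callback, bounds=bounds,
                               **options)
    fxr = func(xr)
    fx = function(np.copy(x), *(wrapper_args + args))
  File "fit.py", line 27, in cost
    poly(im,c,pose(rect(0,.2,y,y+.01,.023),q),190,o)
    ~~~~^^^^^^^^^^^^^^^^^^^^^^^^^^^^^^^^^^^^^^^^^^^^
  File "fit.py", line 8, in poly
    uv=(proj(c,P)-off+.5)*S-.5
        ~~~~^^^^^
  File "h.py", line 10, in proj
    k=cams.calibration(c); X=np.atleast_2d(X)@k['R'].T+k['t']; p=X@k['mtx'].T
ValueError: time passes only in moves, steps and waits
```

```bash
sed -i '3i _K={}\ndef cal(c):\n    if c not in _K: _K[c]=cams.calibration(c)\n    return _K[c]' h.py; sed -i 's/cams.calibration(c); X/cal(c); X/; s/K or cams.calibration(c)/K or cal(c)/; s/k=cams.calibration(c);v/k=cal(c);v/' h.py; python3 - <<'E'
from fit import *
print(bot.read_state()['time'])
A={c:np.load(f'/tmp/{c}0.npz')['p'] for c in('top','scene')}
for s in (A,{'top':A['top']},{'scene':A['scene']}):
    D,e=fit_dock(s,[.532,-.010,np.radians(-94)]);C,e2=fit_cas(s,[.544,.070,np.radians(-93)])
    print(list(s),np.round(D,4),np.degrees(D[2]),e,'|',np.round(C,4),np.degrees(C[2]),e2,rel(D,C))
q=bot.read_state();print(q['time'],cv2.Rodrigues(q['tcp_rot'])[0].round(3))
k=cal('wrist');print(k)
E
```

```text
1.7
['top', 'scene'] [ 0.5335 -0.012  -1.6358] -93.72624890790642 32.03723907470703 | [ 0.5442  0.0695 -1.6287] -93.31528162206679 53.723915100097656 (array([-82.0591399,   5.4037953]), np.float64(0.4109672858396366))
['top'] [ 0.5341 -0.0119 -1.6369] -93.79025096997596 12.103078842163086 | [ 0.5433  0.0702 -1.6171] -92.65231991067176 21.230892181396484 (array([-82.50076034,   3.76531002]), np.float64(1.137931059304195))
['scene'] [ 0.532  -0.0115 -1.643 ] -94.13852420979855 18.894189834594727 | [ 0.5458  0.0689 -1.6157] -92.57300678418272 31.578384399414062 (array([-81.12942435,   7.94899746]), np.float64(1.5655174256158229))
1.7 [[ 0.233  0.     0.973]
 [-0.973  0.     0.233]
 [-0.    -1.     0.   ]]
{'mtx': array([[304.96780267,   0.        , 249.21325004],
       [  0.        , 304.96780267, 192.04326711],
       [  0.        ,   0.        ,   1.        ]]), 'tool_from_camera': array([[ 9.99997719e-01,  1.80769835e-03, -1.13734044e-03,
         1.11398012e-04],
       [ 1.56925584e-03, -2.60683806e-01,  9.65422960e-01,
        -1.76298529e-01],
       [ 1.44870725e-03, -9.65422543e-01, -2.60686048e-01,
         6.58271685e-02],
       [ 0.00000000e+00,  0.00000000e+00,  0.00000000e+00,
         1.00000000e+00]])}
```

Dock and cassette agree between the two cameras to about 2 mm: the cassette is at dock (-82, +5) mm, turned about +1.2°. I'll swing over with the gripper shut and nudge it about 5 mm towards the robot.

Request:
play_rows(motion=[[[0.08,0.13,0.0],[0,0,0.115]],[[0.16,0.26,0.0],[0,0,0.23]],[[0.25,0.39,0.0],[0,0,0.345]],[[0.33,0.52,0.0],[0,0,0.46]],[[0.41,0.65,0.0],[0,0,0.58]],[[0.5,0.78,0.0],[0,0,0.69]],[[0.578,0.9,0.0],[0,0,0.807]]], gripper=1)

```text
time: 2.58
tool_pos: [0.3892, -0.2947, 0.1975]
tcp_rot: [-1.501, 0.546, -0.548]
wrist_force: [0.1, 0.3, -0.6]
width: -0.004
```

Request:
play_rows(motion=[[[0.08,0.13,0.0],[0,0,0.115]],[[0.16,0.26,0.0],[0,0,0.23]],[[0.25,0.39,0.0],[0,0,0.345]],[[0.33,0.52,0.0],[0,0,0.46]],[[0.41,0.65,0.0],[0,0,0.58]],[[0.5,0.78,0.0],[0,0,0.69]],[[0.578,0.9,0.0],[0,0,0.807]],[[0.578,0.9,0.0],[0,0,0.807]]])

```text
time: 3.58
tool_pos: [0.621, 0.0672, 0.1967]
tcp_rot: [-1.569, 0.05, -0.05]
wrist_force: [-0.6, -0.3, -0.8]
width: -0.001
```

```bash
cat >> fit.py <<'E'
DK=np.array([.5335,-.0117,np.radians(-93.9)])
def st():
    s=bot.read_state();R=cv2.Rodrigues(s['tcp_rot'])[0]
    r,_=rel(DK,[*s['tool_pos'][:2],0]);print('t',round(float(s['time']),2),'dock mm',r.round(1),'z',round(s['tool_pos'][2]*1000,1),'xang',np.degrees(np.arctan2(R[1,0],R[0,0])).round(2),'tilt',R[:,1].round(3),'F',s['wrist_force'].round(2),'w',round(float(s['width']),3))
    return s
def shift(dx,dy):
    c,s=np.cos(DK[2]),np.sin(DK[2]);v=np.array([c*dx-s*dy,s*dx+c*dy])/400;print('shift',dx,dy,'->',v.round(4))
E
python3 - <<'E'
from fit import *
s=st();print(s['tool_pos'],s['q'].round(2))
p,d=cams.read_camera('wrist');cv2.imwrite('pics/w1.png',p[:,:,::-1])
p,d=cams.read_camera('top');cv2.imwrite('pics/t1.png',p[:,:,::-1])
E
```

```text
t 3.58 dock mm [-84.6  81.9] z 196.7 xang -3.64 tilt [ 0.     0.001 -1.   ] F [-0.58 -0.28 -0.77] w -0.001
[0.62096841 0.06717316 0.19674195] [0.07 0.17 1.72 0.   1.25 0.13]
```

View pics/w1.png

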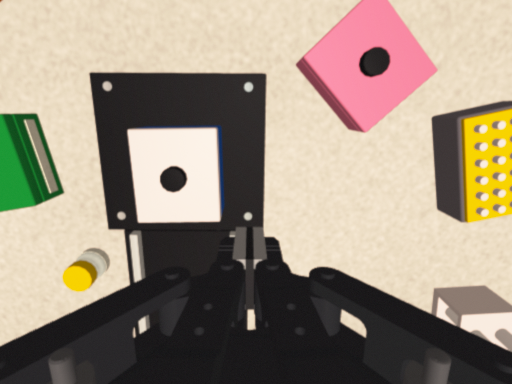

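View pics/t1.png

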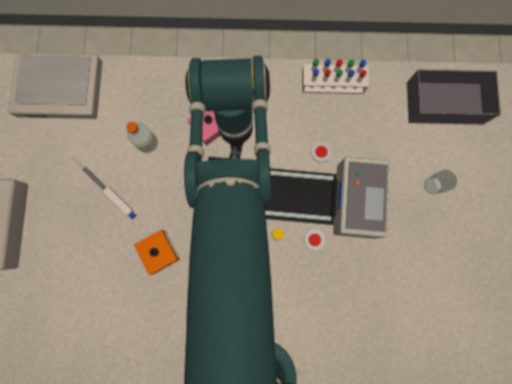

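The wrist view shows the cassette lid at (128–222, 125–222) on the apron (92–266, 73–229), sitting left of my fingertips as planned. I'll fit poses in this closer view.

```bash
cat >> fit.py <<'E'
def setwrist(s):
    k=cams.calibration('wrist');T=np.eye(4);T[:3,:3]=cv2.Rodrigues(s['tcp_rot'])[0];T[:3,3]=s['tool_pos']
    W=np.linalg.inv(T@k['tool_from_camera']);import h;h._K['wrist']=dict(mtx=k['mtx'],R=W[:3,:3],t=W[:3,3])
def apron_lid(p,zl=.063,maxrow=225):
    """dark apron + white lid via contours/minAreaRect"""
    g=p.min(2);out={}
    w=((p.min(2)>150)&(p.max(2).astype(int)-p.min(2)<60)).astype(np.uint8)
    return w
E
python3 - <<'E'
from fit import *
s=bot.read_state();setwrist(s)
p=cv2.imread('pics/w1.png')[:,:,::-1]
def edge(rows,cols,z,axis,a,b,thr):
    pass
g=p.min(2).astype(float); g[p.max(2)<0]=0
def sub(line,lo,hi,thr):
    v=line[lo:hi]
    for i in range(len(v)-1):
        if (v[i]-thr)*(v[i+1]-thr)<=0 and v[i]!=v[i+1]: return lo+i+(thr-v[i])/(v[i+1]-v[i])
def fitline(pts,z,along):
    P=toplane('wrist',np.array(pts),z);Q=np.array([rel(DK,[*q,0])[0] for q in P])
    a,b=(0,1) if along=='x' else (1,0)
    k=np.polyfit(Q[:,a],Q[:,b],1);r=Q[:,b]-np.polyval(k,Q[:,a]);ok=abs(r)<1.5
    k=np.polyfit(Q[ok,a],Q[ok,b],1);return Q[ok,b].mean().round(2),np.degrees(np.arctan(k[0])).round(2),Q[ok,a].mean().round(1)
print('apron near',fitline([(sub(g[v],80,118,110),v) for v in range(85,215,5) if sub(g[v],80,118,110)],.008,'x'))
print('apron far',fitline([(sub(g[v],255,285,110),v) for v in range(85,215,5)],.008,'x'))
print('apron back',fitline([(u,sub(g[:,u],60,85,110)) for u in range(120,255,5)],.008,'y'))
print('lid near',fitline([(sub(g[v],120,145,130),v) for v in range(135,215,5)],.063,'x'))
print('lid far',fitline([(sub(g[v],205,235,130),v) for v in range(135,215,5)],.063,'x'))
print('lid back',fitline([(u,sub(g[:,u],115,140,130)) for u in range(138,212,5)],.063,'y'))
print('lid front',fitline([(u,sub(g[:,u],210,228,130)) for u in range(138,212,5)],.063,'y'))
shift(2,-2)
E
```

```text
apron near (np.float64(-100.38), np.float64(-0.19), np.float64(-102.1))
apron far (np.float64(97.83), np.float64(-0.23), np.float64(-102.6))
apron back (np.float64(-187.43), np.float64(0.24), np.float64(7.8))
lid near (np.float64(-41.6), np.float64(0.96), np.float64(-83.8))
lid far (np.float64(48.36), np.float64(0.98), np.float64(-84.1))
lid back (np.float64(-129.85), np.float64(-0.93), np.float64(4.1))
lid front (np.float64(-30.03), np.float64(-0.88), np.float64(-2.2))
shift 2 -2 -> [-0.0053 -0.0046]
```

```bash
sed -i 's/^DK=.*/DK=np.array([.5322,-.0130,np.radians(-94.1)])/' fit.py; python3 - <<'E'
from fit import *
s=st()
print(rel(DK,[.5335+0.0,-.0117,0])); shift(3,0); shift(0,-10)
E
```

```text
t 3.67 dock mm [-82.9  81.3] z 196.7 xang -3.86 tilt [-0.001 -0.001 -1.   ] F [-0.7   0.55 -0.06] w 0.0
(array([-1.3896197 ,  1.20372634]), np.float64(94.1))
shift 3 0 -> [-0.0005 -0.0075]
shift 0 -10 -> [-0.0249  0.0018]
```

Request:
play_rows(motion=[[[0,0,-0.1],[0,0,-0.003]],[[0,0,-0.2],[0,0,-0.006]],[[0,0,-0.3],[0,0,-0.008]],[[0,0,-0.37],[0,0,-0.01]],[[0,0,-0.42],[0,0,-0.01]],[[0,0,-0.42],[0,0,-0.01]]])

```text
time: 4.42
tool_pos: [0.6176, 0.0624, 0.0276]
tcp_rot: [-1.57, 0.064, -0.058]
wrist_force: [-0.5, -0.1, 0.3]
width: 0.001
```

```bash
python3 - <<'E'
from fit import *
s=st()
p,d=cams.read_camera('wrist');cv2.imwrite('pics/w2.png',p[:,:,::-1])
E
```

```text
t 4.42 dock mm [-81.3  79.8] z 27.6 xang -4.45 tilt [-0.003 -0.    -1.   ] F [-0.49 -0.06  0.29] w 0.001
```

View pics/w2.png

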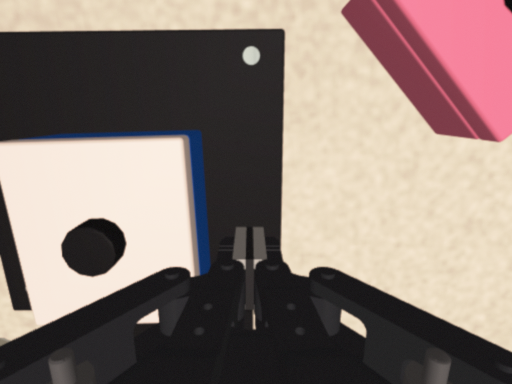

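```bash
python3 - <<'E'
from fit import *
p,d=cams.read_camera('wrist')
k=cams.calibration('wrist');T=k['tool_from_camera']
v,u=np.mgrid[:384,:512]
r=np.stack([u,v,np.ones_like(u)],-1)@np.linalg.inv(k['mtx']).T*d[...,None]
X=(r@T[:3,:3].T+T[:3,3])*1000
m=(d>0)&(X[...,1]>-110)&(X[...,1]<5)&(abs(X[...,2])<30)&(abs(X[...,0])<90)&(p.max(2)<100)
for y0 in range(-110,5,5):
    q=m&(X[...,1]>=y0)&(X[...,1]<y0+5)
    if q.sum()>3: print(y0,q.sum(),'x',np.percentile(X[...,0][q],[1,99]).round(1),'z',np.percentile(X[...,2][q],[1,99]).round(1))
for uv in [(165,280),(190,285),(170,310),(120,300),(235,240),(249,300)]: print(uv,X[uv[1],uv[0]].round(1))
E
```

```text
-110 5598 x [-50.6  51.1] z [-5.5 17.5]
-105 3619 x [-47.1  47.6] z [-5.4 17.5]
-100 2121 x [-43.6  44.3] z [-8.1 16.9]
-95 3064 x [-38.8  39.4] z [-8.3 12.6]
-90 2773 x [-35.9  36.6] z [-8.2 13.6]
-85 1626 x [-32.   32.6] z [-8.3 13.8]
-80 748 x [-25.5  26.8] z [-10.3  13.8]
-75 502 x [-12.   11.9] z [-10.4  12.2]
-70 194 x [-6.1  6.8] z [ 0.8 11.6]
-65 284 x [-13.1  13.3] z [ 6.4 11.4]
-60 312 x [-13.   13.4] z [ 6.4 11.6]
-55 289 x [-13.   13.1] z [ 6.4 11.3]
-50 2388 x [-86.2  10.9] z [-8.6 14.3]
-45 499 x [-78.7  12.4] z [-3.3 14.7]
-40 308 x [-77.9   9.5] z [-2.8 14.8]
-35 6 x [-71.8 -64.3] z [ 7.6 13.7]
-20 4 x [-30.7 -29.3] z [-27.8  20.5]
-15 119 x [-31.3 -29.3] z [-29.1  29.6]
-10 159 x [-31.2 -29.3] z [-29.8  29.3]
-5 136 x [-31.2 -29.3] z [-29.4  29. ]
0 133 x [-31.1 -29.3] z [-29.4  29.4]
(165, 280) [-27.1 -88.1  12.3]
(190, 285) [-19.9 -84.5   8.3]
(170, 310) [-25.5 -90.5   2.9]
(120, 300) [-37.5 -98.5  12. ]
(235, 240) [ -6.1 -52.9  10.8]
(249, 300) [  0.1 -71.7  -6.3]
```

Measured from depth, the cassette's far face is 30 mm from the finger centre line, and the finger's half width is 13 mm. There are no bulges below 70 mm. I'll nudge slowly.

Request:
play_rows(motion=[[[-0.012,0.001,0],[0,0,0.006]],[[-0.024,0.002,0],[0,0,0.008]],[[-0.03,0.002,0],[0,0,0.008]],[[-0.034,0.002,0],[0,0,0.008]],[[-0.038,0.003,0],[0,0,0.008]],[[-0.041,0.003,0],[0,0,0.008]],[[-0.044,0.003,0],[0,0,0.008]],[[-0.047,0.003,0],[0,0,0.008]],[[-0.05,0.003,0],[0,0,0.008]],[[-0.052,0.004,0],[0,0,0.008]]])

```text
time: 5.78
tool_pos: [0.5986, 0.0651, 0.0291]
tcp_rot: [-1.57, 0.055, -0.055]
wrist_force: [-0.1, 0.1, -0.5]
width: -0.001
```

```bash
cat > look.py <<'E'
from fit import *
import sys
s=st();setwrist(s)
p,d=cams.read_camera('wrist');cv2.imwrite('pics/%s.png'%sys.argv[1],p[:,:,::-1])
C=cloud('wrist',d)
m=(abs(C[...,2]-.063)<.004)&(p.min(2)>120)
n,l,stt,_=cv2.connectedComponentsWithStats(m.astype(np.uint8));i=1+np.argmax(stt[1:,4])
Q=np.array([rel(DK,[*q,0])[0] for q in C[l==i][:,:2]])
(cx,cy),wh,a=cv2.minAreaRect(Q.astype(np.float32))
print('lid rect',round(cx,1),round(cy,1),np.round(wh,1),round(a,2),'xr',np.percentile(Q[:,0],[.3,99.7]).round(1),'yr',np.percentile(Q[:,1],[.3,99.7]).round(1))
E
python3 look.py w3
```

```text
t 5.78 dock mm [-82.7  60.6] z 29.1 xang -4.01 tilt [-0.  0. -1.] F [-0.11  0.07 -0.54] w -0.001
lid rect -88.8 5.7 [91.  90.5] 1.45 xr [-134.6  -46.7] yr [-38.6  50. ]
```

View pics/w3.png

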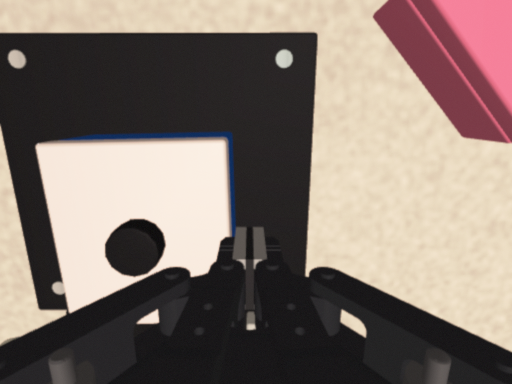

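Request:
play_rows(motion=[[[-0.002,0,0],[0,0,0]],[[-0.005,0,0],[0,0,0]],[[-0.007,0.001,0],[0,0,0]],[[-0.009,0.001,0],[0,0,0]],[[-0.011,0.001,0],[0,0,0]],[[-0.012,0.001,0],[0,0,0]]])

```text
time: 6.58
tool_pos: [0.5938, 0.0655, 0.0291]
tcp_rot: [-1.57, 0.055, -0.055]
wrist_force: [-0.5, 0.8, 0.3]
width: -0.0
```

```bash
python3 look.py w4
```

```text
t 6.58 dock mm [-82.7  55.8] z 29.1 xang -4.01 tilt [-0.  0. -1.] F [-0.47  0.8   0.26] w -0.0
lid rect -89.9 5.7 [88.8 90.4] 1.47 xr [-134.5  -48.8] yr [-38.8  49.9]
```

View pics/w4.png

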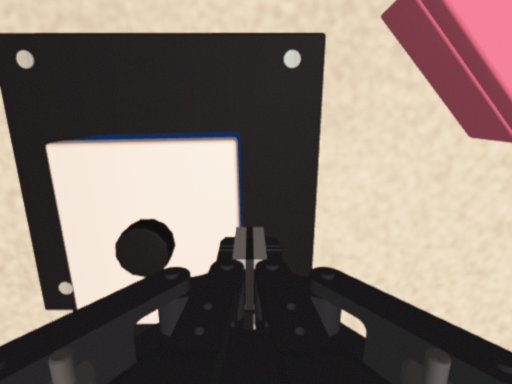

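Request:
play_rows(motion=[[[-0.002,0,0],[0,0,0]],[[-0.004,0,0],[0,0,0]],[[-0.006,0.0,0],[0,0,0]],[[-0.008,0.001,0],[0,0,0]],[[-0.01,0.001,0],[0,0,0]]])

```text
time: 7.25
tool_pos: [0.5898, 0.066, 0.0291]
tcp_rot: [-1.57, 0.055, -0.055]
wrist_force: [-0.0, -0.1, -0.6]
width: -0.001
```

```bash
python3 look.py w5
```

```text
t 7.25 dock mm [-82.9  51.8] z 29.1 xang -4.0 tilt [-0. -0. -1.] F [-0.02 -0.12 -0.55] w -0.001
lid rect -91.1 5.8 [86.3 90. ] 1.47 xr [-134.6  -50.9] yr [-38.7  49.8]
```

```bash
python3 - <<'E'
import cv2
p=cv2.imread('pics/w5.png');cv2.imwrite('pics/w5c.png',cv2.resize(p[190:290,170:330],None,fx=5,fy=5,interpolation=cv2.INTER_CUBIC))
from fit import *
a=cams.read_camera('scene')[0];cv2.imwrite('pics/s5.png',cv2.resize(a[120:250,200:360,::-1],None,fx=4.5,fy=4.5,interpolation=cv2.INTER_CUBIC))
E
```

```text
(no output)
```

View pics/w5c.png

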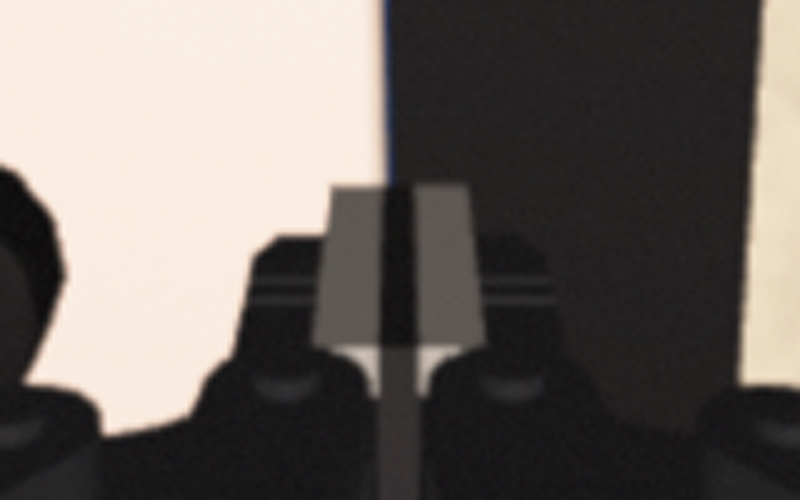

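View pics/s5.png

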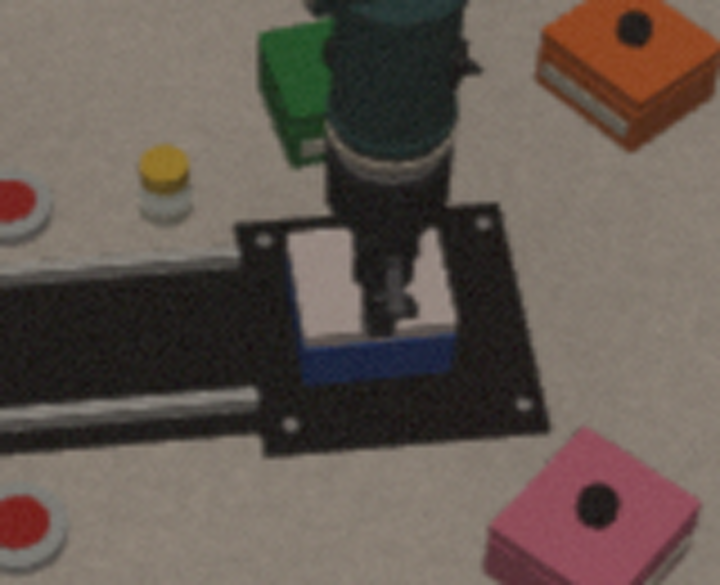

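The scene view shows the fingertip in front of and above the lid, not beside the cassette. The fingers appear to end short of the reported TCP, so I'll check with depth before going on.

```bash
python3 - <<'E'
from fit import *
s=st();setwrist(s)
p,d=cams.read_camera('wrist');C=cloud('wrist',d)
for v in range(205,262,4): print(v,[tuple(np.round(np.r_[C[v,u],]*1000).astype(int)) for u in(240,249,258)],p[v,240])
P,D=cams.read_camera('scene');E=cloud('scene',D)
m=(abs(E[...,0]-s['tool_pos'][0])<.03)&(abs(E[...,1]-s['tool_pos'][1])<.03)&(E[...,2]>.03)&(P.max(2)<90)
vs,us=np.nonzero(m)
for v in range(vs.min(),vs.max()+1,2):
    u=us[vs==v]
    if len(u): print(v,u.min(),u.max(),'z',(E[v,u,2]*1000).round().min(),(E[v,u,2]*1000).round().max(),'x',(E[v,u,0]*1000).round().max())
print(proj('scene',[s['tool_pos']]),s['q'].round(3))
E
```

```text
t 7.35 dock mm [-82.9  51.7] z 29.1 xang -4.0 tilt [-0. -0. -1.] F [0.09 0.2  0.36] w 0.001
205 [(np.int64(587), np.int64(87), np.int64(61)), (np.int64(590), np.int64(69), np.int64(8)), (np.int64(596), np.int64(69), np.int64(7))] [250 237 227]
209 [(np.int64(587), np.int64(85), np.int64(62)), (np.int64(590), np.int64(67), np.int64(8)), (np.int64(596), np.int64(66), np.int64(7))] [250 238 226]
213 [(np.int64(586), np.int64(83), np.int64(62)), (np.int64(589), np.int64(63), np.int64(7)), (np.int64(596), np.int64(64), np.int64(9))] [250 238 226]
217 [(np.int64(586), np.int64(81), np.int64(63)), (np.int64(589), np.int64(61), np.int64(7)), (np.int64(595), np.int64(60), np.int64(7))] [250 237 225]
221 [(np.int64(586), np.int64(79), np.int64(62)), (np.int64(589), np.int64(58), np.int64(8)), (np.int64(595), np.int64(58), np.int64(8))] [250 237 225]
225 [(np.int64(586), np.int64(77), np.int64(63)), (np.int64(589), np.int64(55), np.int64(7)), (np.int64(595), np.int64(54), np.int64(7))] [249 236 223]
229 [(np.int64(586), np.int64(78), np.int64(71)), (np.int64(590), np.int64(77), np.int64(69)), (
[... 2458 characters left out ...]
298 z 208.0 226.0 x 619.0
166 277 298 z 202.0 218.0 x 619.0
168 277 297 z 198.0 210.0 x 619.0
170 277 279 z 198.0 201.0 x 618.0
172 278 281 z 150.0 194.0 x 619.0
174 278 292 z 141.0 173.0 x 614.0
176 279 292 z 156.0 171.0 x 615.0
178 279 291 z 147.0 161.0 x 613.0
180 279 291 z 139.0 152.0 x 613.0
182 279 291 z 127.0 143.0 x 614.0
184 280 289 z 110.0 127.0 x 607.0
186 280 282 z 109.0 116.0 x 605.0
188 281 281 z 118.0 118.0 x 614.0
190 280 281 z 81.0 111.0 x 615.0
192 281 287 z 75.0 88.0 x 606.0
194 280 293 z 50.0 79.0 x 606.0
196 274 293 z 41.0 56.0 x 592.0
198 274 293 z 30.0 47.0 x 595.0
200 274 283 z 31.0 34.0 x 592.0
[[283.45354118 200.13949174]] [ 0.069  0.269  1.931 -0.     0.941  0.139]
```

Both cameras, and the missing contact at y = 52, say the visible fingers end about 39 mm above the reported TCP when shut. I'll back out sideways and descend in steps, watching the force.

Request:
play_rows(motion=[[[0.02,-0.001,0],[0,0,0]],[[0.045,-0.003,0],[0,0,0]],[[0.06,-0.004,0],[0,0,0]],[[0.06,-0.004,-0.01],[0,0,0]],[[0.06,-0.004,-0.025],[0,0,0]],[[0.06,-0.004,-0.037],[0,0,0]],[[0.06,-0.004,-0.037],[0,0,0]]])

```text
time: 8.32
tool_pos: [0.6128, 0.0643, 0.0133]
tcp_rot: [-1.57, 0.056, -0.053]
wrist_force: [-0.5, -0.6, -0.1]
width: -0.004
```

```bash
cat > tip.py <<'E'
from fit import *
s=st();setwrist(s)
p,d=cams.read_camera('wrist');C=cloud('wrist',d);cv2.imwrite('pics/tip.png',p[:,:,::-1])
c,si=np.cos(DK[2]),np.sin(DK[2])
k=cams.calibration('wrist');T=k['tool_from_camera']
v,u=np.mgrid[:384,:512]
r=np.stack([u,v,np.ones_like(u)],-1)@np.linalg.inv(k['mtx']).T*d[...,None]
X=(r@T[:3,:3].T+T[:3,3])*1000
for v in range(200,262,5): print(v,'tool y,z',[tuple(X[v,u,1:].round().astype(int)) for u in(240,249,258)],'worldz',(C[v,249,2]*1000).round())
E
python3 tip.py; python3 - <<'E'
from fit import *
a=cams.read_camera('scene')[0];cv2.imwrite('pics/s6.png',cv2.resize(a[120:250,200:360,::-1],None,fx=4.5,fy=4.5,interpolation=cv2.INTER_CUBIC))
E
```

```text
t 8.32 dock mm [-82.8  74.9] z 13.3 xang -4.0 tilt [-0.002 -0.    -1.   ] F [-0.51 -0.6  -0.12] w -0.004
200 tool y,z [(np.int64(6), np.int64(12)), (np.int64(6), np.int64(12)), (np.int64(6), np.int64(12))] worldz 7.0
205 tool y,z [(np.int64(6), np.int64(8)), (np.int64(5), np.int64(9)), (np.int64(5), np.int64(9))] worldz 8.0
210 tool y,z [(np.int64(6), np.int64(5)), (np.int64(6), np.int64(5)), (np.int64(6), np.int64(5))] worldz 7.0
215 tool y,z [(np.int64(5), np.int64(2)), (np.int64(6), np.int64(2)), (np.int64(6), np.int64(2))] worldz 8.0
220 tool y,z [(np.int64(6), np.int64(-2)), (np.int64(7), np.int64(-2)), (np.int64(5), np.int64(-1))] worldz 6.0
225 tool y,z [(np.int64(6), np.int64(-5)), (np.int64(5), np.int64(-5)), (np.int64(7), np.int64(-5))] worldz 8.0
230 tool y,z [(np.int64(-42), np.int64(11)), (np.int64(-43), np.int64(11)), (np.int64(-41), np.int64(11))] worldz 56.0
235 tool y,z [(np.int64(-47), np.int64(11)), (np.int64(-48), np.int64(11)), (np.int64(-47), np.int64(11))] worldz 61.0
240 tool y,z [(np.int64(-53), np.int64(11)), (np.int64(-53), np.int64(11)), (np.int64(-54), np.int64(11))] worldz 66.0
245 tool y,z [(np.int64(-58), np.int64(11)), (np.int64(-59), np.int64(11)), (np.int64(-58), np.int64(11))] worldz 72.0
250 tool y,z [(np.int64(-63), np.int64(11)), (np.int64(-63), np.int64(11)), (np.int64(-62), np.int64(10))] worldz 76.0
255 tool y,z [(np.int64(-68), np.int64(11)), (np.int64(-68), np.int64(11)), (np.int64(-69), np.int64(12))] worldz 81.0
260 tool y,z [(np.int64(-71), np.int64(11)), (np.int64(-72), np.int64(11)), (np.int64(-70), np.int64(10))] worldz 85.0
```

View pics/s6.png

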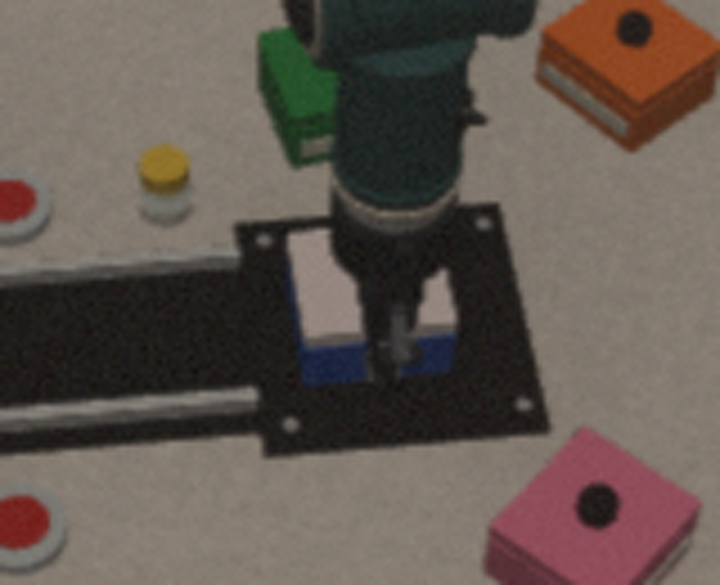

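View pics/tip.png

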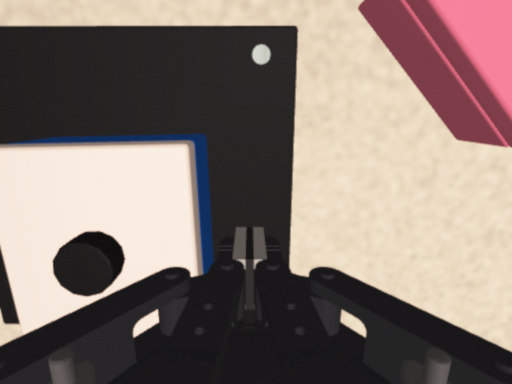

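Confirmed: the pads end 39 mm behind the reported TCP, so the real tip is now at z ≈ 52 mm. I'll lower it to about 34 mm, which clears the rails and keeps the knuckles above the lid, then nudge.

Request:
play_rows(motion=[[[0,0,-0.02],[0,0,0]],[[0,0,-0.035],[0,0,0]],[[0,0,-0.046],[0,0,0]],[[-0.01,0.001,-0.046],[0,0,0]],[[-0.02,0.001,-0.046],[0,0,0]],[[-0.025,0.002,-0.046],[0,0,0]],[[-0.028,0.002,-0.046],[0,0,0]],[[-0.031,0.002,-0.046],[0,0,0]],[[-0.034,0.002,-0.046],[0,0,0]]])

```text
time: 9.55
tool_pos: [0.6008, 0.0651, -0.0038]
tcp_rot: [-1.57, 0.054, -0.056]
wrist_force: [1.6, -1.4, -0.4]
width: -0.001
```

```bash
python3 look.py w7
```

```text
t 9.55 dock mm [-82.8  62.9] z -3.8 xang -4.0 tilt [ 0.001 -0.    -1.   ] F [ 1.6  -1.45 -0.39] w -0.001
lid rect -94.0 3.8 [80.5 90.2] 1.07 xr [-134.5  -57. ] yr [-38.8  48.3]
```

Contact is made: F ≈ 1.6 N and the lid has moved about 1 mm. Another 4 mm, slowly.

Request:
play_rows(motion=[[[-0.0015,0,0],[0,0,0]],[[-0.003,0,0],[0,0,0]],[[-0.0045,0,0],[0,0,0]],[[-0.006,0,0],[0,0,0]],[[-0.0075,0.0005,0],[0,0,0]],[[-0.009,0.0005,0],[0,0,0]],[[-0.01,0.001,0],[0,0,0]]])

```text
time: 10.48
tool_pos: [0.5965, 0.0655, -0.0039]
tcp_rot: [-1.57, 0.054, -0.055]
wrist_force: [3.5, -0.7, 1.3]
width: 0.002
```

```bash
python3 look.py w8
```

```text
t 10.47 dock mm [-82.9  58.5] z -3.9 xang -4.01 tilt [ 0.001 -0.    -1.   ] F [ 3.54 -0.72  1.32] w 0.002
lid rect -94.0 -0.5 [81.4 90.7] 0.87 xr [-134.7  -57. ] yr [-43.1  44.2]
```

View pics/w8.png

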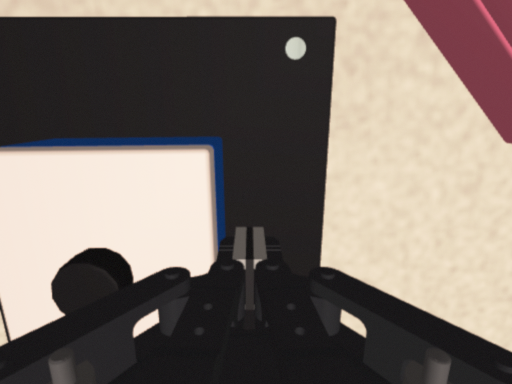

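Request:
play_rows(motion=[[[0.02,-0.001,0],[0,0,0]],[[0.04,-0.003,0],[0,0,0]],[[0.04,-0.003,0.1],[0,0,0]],[[0.04,-0.003,0.225],[0,0,0]],[[-0.02,0.1,0.225],[0,0,-0.002]],[[-0.09,0.18,0.225],[0,0,-0.002]],[[-0.131,0.215,0.225],[0,0,-0.002]],[[-0.131,0.215,0.225],[0,0,-0.002]]])

```text
time: 11.52
tool_pos: [0.5426, 0.1521, 0.0854]
tcp_rot: [-1.571, 0.055, -0.054]
wrist_force: [1.2, 0.7, 0.8]
width: -0.001
```

Request:
play_rows(motion=[[[0,0,0],[0,0,0]],[[0,0,0],[0,0,0]],[[0,0,0],[0,0,0]]], gripper=0.5)

```text
time: 11.9
tool_pos: [0.5444, 0.1509, 0.0858]
tcp_rot: [-1.57, 0.057, -0.057]
wrist_force: [-0.2, -0.9, -0.8]
width: 0.501
```

```bash
python3 look.py w9; python3 - <<'E'
from fit import *
p,d=cams.read_camera('wrist')
k=cams.calibration('wrist');T=k['tool_from_camera']
v,u=np.mgrid[:384,:512]
r=np.stack([u,v,np.ones_like(u)],-1)@np.linalg.inv(k['mtx']).T*d[...,None]
X=(r@T[:3,:3].T+T[:3,3])*1000
m=(d>0)&(X[...,1]>-110)&(X[...,1]<5)&(abs(X[...,2])<30)&(abs(X[...,0])<90)&(p.max(2)<110)
for y0 in range(-110,5,5):
    q=m&(X[...,1]>=y0)&(X[...,1]<y0+5)
    if q.sum()>3: print(y0,q.sum(),'x',np.percentile(X[...,0][q],[1,50,99]).round(1),'z',np.percentile(X[...,2][q],[1,99]).round(1))
E
```

```text
t 11.9 dock mm [-164.3    0.5] z 85.8 xang -4.16 tilt [ 0. -0. -1.] F [-0.16 -0.87 -0.76] w 0.501
lid rect -102.2 0.2 [66.1 85.3] 0.77 xr [-134.9  -70.9] yr [-40.5  41.9]
-110 4996 x [-58.4   1.   59. ] z [-8.8 17.5]
-105 2890 x [-57.2  17.2  57.6] z [-11.3  17.5]
-100 2291 x [-55.9 -17.5  56.2] z [-11.6  16.5]
-95 4904 x [-54.1 -22.8  54.5] z [-10.9  12.5]
-90 2837 x [-52.9  22.1  53.3] z [-10.9  13.8]
-85 1166 x [-50.7  22.6  51.4] z [ 6.3 13.9]
-80 452 x [-42.8  23.2  43.2] z [ 3.4 13.8]
-75 725 x [-27.4 -20.8  27.7] z [-10.1  11.7]
-70 432 x [-32.6 -20.8  28. ] z [-9.4 11.4]
-65 509 x [-34.   21.5  34.8] z [-9.4 11.4]
-60 457 x [-34.3  21.4  34.9] z [-8.8 11.4]
-55 418 x [-34.2  21.5  34.8] z [-9.  11.3]
-50 358 x [-34.  -20.9  34.6] z [-8.5 11.4]
-45 280 x [-32.7  21.5  33.5] z [-9.  11.3]
-40 83 x [-25.8  21.6  26.2] z [-8.7 10.7]
```

View pics/w9.png

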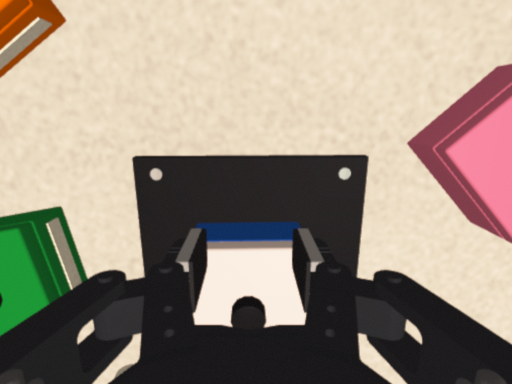

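Half-open, the fingertips span ±34 mm, so they will clear the rails by 23 mm a side, straddling the rear face. I'll descend behind the cassette and creep up to it.

Request:
play_rows(motion=[[[0,0,-0.08],[0,0,0]],[[0,0,-0.16],[0,0,0]],[[0,0,-0.22],[0,0,0]],[[0,0,-0.24],[0,0,0]],[[-0.003,-0.02,-0.24],[0,0,0]],[[-0.004,-0.03,-0.24],[0,0,0]],[[-0.004,-0.035,-0.24],[0,0,0]],[[-0.005,-0.04,-0.24],[0,0,0]],[[-0.005,-0.045,-0.24],[0,0,0]],[[-0.005,-0.05,-0.24],[0,0,0]]])

```text
time: 13.25
tool_pos: [0.5422, 0.1318, -0.0099]
tcp_rot: [-1.569, 0.056, -0.057]
wrist_force: [0.5, 1.6, 0.6]
width: 0.5
```

```bash
python3 look.py w10
```

```text
t 13.25 dock mm [-145.1   -0.4] z -9.9 xang -4.1 tilt [ 0.001  0.001 -1.   ] F [0.52 1.64 0.62] w 0.5
lid rect -129.6 -0.3 [10.8 44.5] 0.37 xr [-134.8 -125.7] yr [-22.2  21.7]
```

View pics/w10.png

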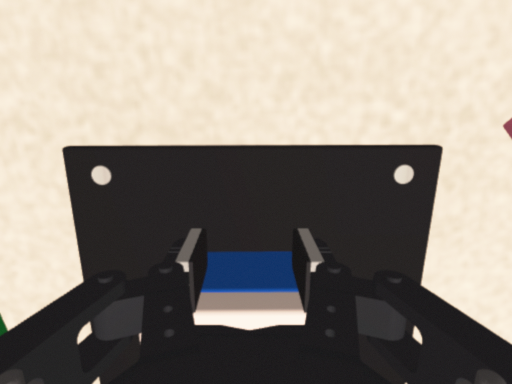

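Request:
play_rows(motion=[[[0,-0.003,0],[0,0,0]],[[0,-0.006,0],[0,0,0]],[[-0.001,-0.011,0],[0,0,0]],[[-0.001,-0.016,0],[0,0,0]],[[-0.0015,-0.022,0],[0,0,0]],[[-0.002,-0.028,0],[0,0,0]],[[-0.0025,-0.034,0],[0,0,0]],[[-0.003,-0.04,0],[0,0,0]],[[-0.003,-0.045,0],[0,0,0]],[[-0.0035,-0.05,0],[0,0,0]]])

```text
time: 14.55
tool_pos: [0.5403, 0.1113, -0.0102]
tcp_rot: [-1.57, 0.056, -0.056]
wrist_force: [0.3, 3.2, 2.5]
width: 0.499
```

```bash
python3 look.py w11; python3 - <<'E'
from fit import *
a,d=cams.read_camera('scene');cv2.imwrite('pics/s11.png',cv2.resize(a[120:250,180:340,::-1],None,fx=4.5,fy=4.5,interpolation=cv2.INTER_CUBIC))
C=cloud('scene',d)
m=(abs(C[...,2]-.063)<.005)&(a.min(2)>90)&(abs(C[...,0]-.54)<.08)&(abs(C[...,1]-.05)<.1)
Q=np.array([rel(DK,[*q,0])[0] for q in C[m][:,:2]])
print(np.percentile(Q,[1,99],axis=0).round(1))
E
```

```text
t 14.55 dock mm [-124.6   -0.8] z -10.2 xang -4.1 tilt [-0. -0. -1.] F [0.33 3.17 2.51] w 0.499
lid rect -109.9 -0.5 [44.5  9.9] 89.52 xr [-114.6 -105.7] yr [-22.4  21.4]
[[-110.   -44.8]
 [ -13.2   43.4]]
```

View pics/s11.png

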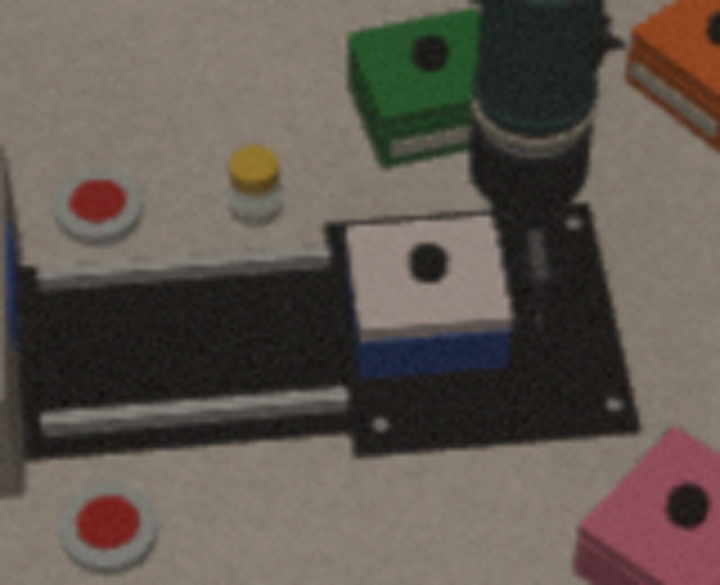

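Squared up and centred: the lid spans y −45…+43, and the front edge stands 13 mm before the mouth. Pushing on at about 24 mm/s.

Request:
play_rows(motion=[[[-0.0005,-0.005,0],[0,0,0]],[[-0.001,-0.012,0],[0,0,0]],[[-0.001,-0.02,0],[0,0,0]],[[-0.0015,-0.028,0],[0,0,0]],[[-0.002,-0.036,0],[0,0,0]],[[-0.0025,-0.044,0],[0,0,0]],[[-0.003,-0.052,0],[0,0,0]],[[-0.0035,-0.06,0],[0,0,0]],[[-0.004,-0.068,0],[0,0,0]],[[-0.005,-0.076,0],[0,0,0]]])

```text
time: 15.9
tool_pos: [0.5383, 0.0808, -0.0102]
tcp_rot: [-1.57, 0.056, -0.056]
wrist_force: [0.6, 1.6, -0.8]
width: 0.502
```

Request:
play_rows(motion=[[[-0.0005,-0.008,0],[0,0,0]],[[-0.001,-0.016,0],[0,0,0]],[[-0.0015,-0.024,0],[0,0,0]],[[-0.002,-0.032,0],[0,0,0]],[[-0.0025,-0.04,0],[0,0,0]],[[-0.003,-0.048,0],[0,0,0]],[[-0.0035,-0.056,0],[0,0,0]],[[-0.004,-0.064,0],[0,0,0]],[[-0.0045,-0.07,0],[0,0,0]],[[-0.005,-0.075,0],[0,0,0]]])

```text
time: 17.15
tool_pos: [0.5364, 0.051, -0.0101]
tcp_rot: [-1.57, 0.056, -0.056]
wrist_force: [-0.3, 1.5, -0.5]
width: 0.503
```

```bash
cat > sc.py <<'E'
from fit import *
import sys
st()
a,d=cams.read_camera('scene');cv2.imwrite('pics/%s.png'%sys.argv[1],cv2.resize(a[120:250,130:330,::-1],None,fx=4,fy=4,interpolation=cv2.INTER_CUBIC))
C=cloud('scene',d)
m=(abs(C[...,2]-.063)<.006)&(a.min(2)>90)&(abs(C[...,0]-.53)<.07)&(C[...,1]>-.215)&(C[...,1]<.2)
n,l,t_,_=cv2.connectedComponentsWithStats(m.astype(np.uint8));i=1+np.argmax(t_[1:,4])
Q=np.array([rel(DK,[*q,0])[0] for q in C[l==i][:,:2]])
print(np.percentile(Q,[1,99],axis=0).round(1),cv2.minAreaRect(Q.astype(np.float32)))
E
python3 sc.py s12
```

```text
t 17.15 dock mm [-64.1  -0.3] z -10.1 xang -4.1 tilt [ 0.  0. -1.] F [-0.31  1.49 -0.53] w 0.503
[[-48.9 -43.9]
 [ 47.3  44.4]] ((-1.22601318359375, -0.2525062561035156), (98.32992553710938, 92.20891571044922), 0.40913277864456177)
```

View pics/s12.png

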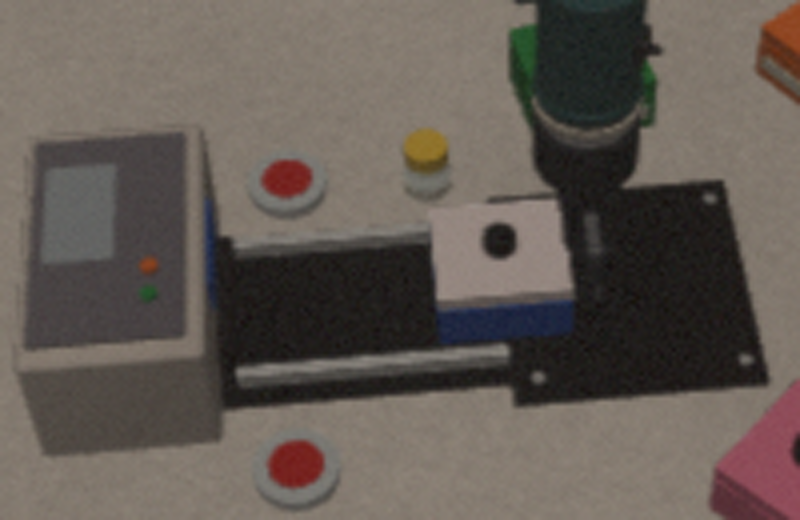

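Centred in the lane: centre y −0.3 mm, yaw about 0.4°. Continuing.

Request:
play_rows(motion=[[[-0.0005,-0.006,0],[0,0,0]],[[-0.001,-0.014,0],[0,0,0]],[[-0.0015,-0.022,0],[0,0,0]],[[-0.002,-0.03,0],[0,0,0]],[[-0.0025,-0.038,0],[0,0,0]],[[-0.003,-0.046,0],[0,0,0]],[[-0.004,-0.054,0],[0,0,0]],[[-0.0045,-0.062,0],[0,0,0]],[[-0.005,-0.07,0],[0,0,0]],[[-0.0055,-0.078,0],[0,0,0]]])

```text
time: 18.45
tool_pos: [0.5343, 0.0197, -0.0101]
tcp_rot: [-1.57, 0.056, -0.056]
wrist_force: [0.2, 1.6, 0.1]
width: 0.497
```

Request:
play_rows(motion=[[[-0.0005,-0.008,0],[0,0,0]],[[-0.001,-0.016,0],[0,0,0]],[[-0.0015,-0.024,0],[0,0,0]],[[-0.002,-0.032,0],[0,0,0]],[[-0.0025,-0.04,0],[0,0,0]],[[-0.003,-0.048,0],[0,0,0]],[[-0.004,-0.056,0],[0,0,0]],[[-0.0045,-0.064,0],[0,0,0]],[[-0.005,-0.072,0],[0,0,0]],[[-0.0055,-0.078,0],[0,0,0]]])

```text
time: 19.7
tool_pos: [0.5321, -0.0115, -0.0101]
tcp_rot: [-1.57, 0.056, -0.056]
wrist_force: [-0.8, 2.3, -0.2]
width: 0.502
```

```bash
python3 sc.py s13
```

```text
t 19.7 dock mm [-1.5 -0.3] z -10.1 xang -4.1 tilt [ 0.  0. -1.] F [-0.82  2.35 -0.25] w 0.502
[[ 14.3 -44.4]
 [109.8  44.5]] ((61.239444732666016, -0.1558990478515625), (98.41136169433594, 97.27713012695312), 1.5452498197555542)
```

View pics/s13.png

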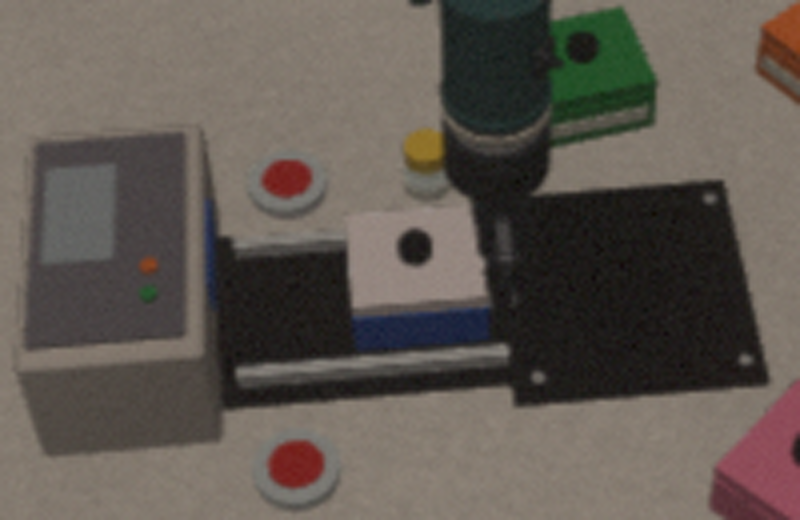

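Straight and centred with about 91 mm to go.

Request:
play_rows(motion=[[[-0.0005,-0.006,0],[0,0,0]],[[-0.001,-0.014,0],[0,0,0]],[[-0.0015,-0.022,0],[0,0,0]],[[-0.002,-0.03,0],[0,0,0]],[[-0.0025,-0.038,0],[0,0,0]],[[-0.003,-0.046,0],[0,0,0]],[[-0.004,-0.054,0],[0,0,0]],[[-0.0045,-0.062,0],[0,0,0]],[[-0.005,-0.07,0],[0,0,0]],[[-0.0055,-0.078,0],[0,0,0]]])

```text
time: 21.0
tool_pos: [0.5298, -0.0427, -0.0101]
tcp_rot: [-1.57, 0.056, -0.056]
wrist_force: [0.1, 2.4, 1.3]
width: 0.501
```

Request:
play_rows(motion=[[[-0.0005,-0.008,0],[0,0,0]],[[-0.001,-0.016,0],[0,0,0]],[[-0.0015,-0.024,0],[0,0,0]],[[-0.002,-0.032,0],[0,0,0]],[[-0.0025,-0.04,0],[0,0,0]],[[-0.003,-0.048,0],[0,0,0]],[[-0.004,-0.056,0],[0,0,0]],[[-0.0045,-0.064,0],[0,0,0]],[[-0.005,-0.072,0],[0,0,0]],[[-0.0055,-0.078,0],[0,0,0]]])

```text
time: 22.25
tool_pos: [0.5275, -0.0739, -0.0102]
tcp_rot: [-1.57, 0.056, -0.056]
wrist_force: [0.3, 2.7, 2.2]
width: 0.502
```

```bash
python3 sc.py s14
```

```text
t 22.25 dock mm [61.1 -0.3] z -10.2 xang -4.1 tilt [-0.  0. -1.] F [0.32 2.7  2.25] w 0.502
[[ 77.9 -44.2]
 [172.   44.4]] ((124.61375427246094, -0.3015403747558594), (96.40585327148438, 93.62564849853516), 1.651172161102295)
```

View pics/s14.png

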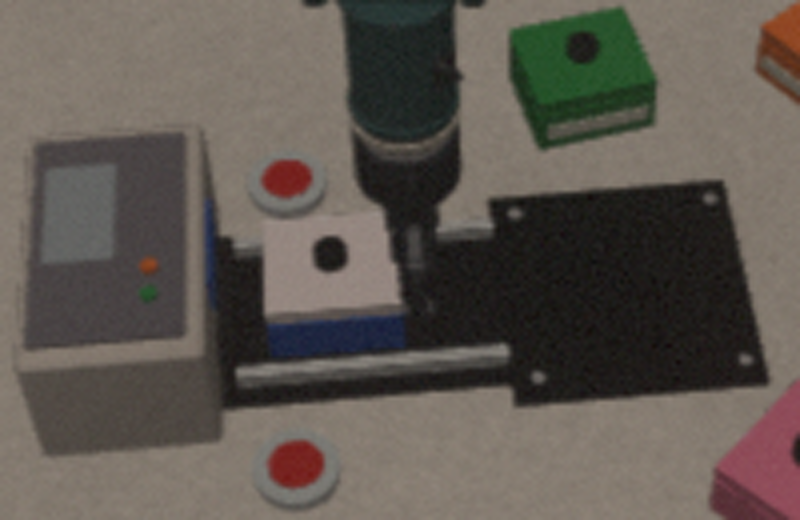

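Request:
play_rows(motion=[[[-0.0005,-0.006,0],[0,0,0]],[[-0.001,-0.013,0],[0,0,0]],[[-0.0015,-0.02,0],[0,0,0]],[[-0.002,-0.026,0],[0,0,0]],[[-0.0025,-0.032,0],[0,0,0]],[[-0.0025,-0.038,0],[0,0,0]],[[-0.003,-0.043,0],[0,0,0]],[[-0.0035,-0.048,0],[0,0,0]],[[-0.004,-0.052,0],[0,0,0]],[[-0.004,-0.055,0],[0,0,0]]])

```text
time: 23.55
tool_pos: [0.5259, -0.0958, -0.0102]
tcp_rot: [-1.57, 0.056, -0.056]
wrist_force: [-0.8, 2.0, 0.7]
width: 0.499
```

Request:
play_rows(motion=[[[0,-0.001,0],[0,0,0]],[[0,-0.002,0],[0,0,0]],[[0,-0.004,0],[0,0,0]],[[0,-0.006,0],[0,0,0]],[[-0.0005,-0.008,0],[0,0,0]],[[-0.0005,-0.01,0],[0,0,0]]])

```text
time: 24.3
tool_pos: [0.5257, -0.0988, -0.0102]
tcp_rot: [-1.569, 0.057, -0.056]
wrist_force: [-0.0, 8.0, 0.5]
width: 0.504
```

```bash
python3 sc.py s15
```

```text
t 24.3 dock mm [86.  -0.3] z -10.2 xang -4.11 tilt [-0.     0.002 -1.   ] F [-0.01  7.99  0.51] w 0.504
[[103.8 -44.2]
 [197.2  44.8]] ((149.4877471923828, 0.5875778198242188), (93.05744171142578, 96.35171508789062), 89.30758666992188)
```

Force has risen from 2 to 8 N, so it is reaching the stop. I'll press gently a little further to seat it.

Request:
play_rows(motion=[[[0,-0.0015,0],[0,0,0]],[[0,-0.003,0],[0,0,0]],[[0,-0.003,0],[0,0,0]]])

```text
time: 24.72
tool_pos: [0.5256, -0.0987, -0.0102]
tcp_rot: [-1.567, 0.057, -0.056]
wrist_force: [-0.0, 11.6, 2.4]
width: 0.501
```

```bash
python3 sc.py s16
```

```text
t 24.73 dock mm [86.  -0.4] z -10.2 xang -4.1 tilt [-0.001  0.003 -1.   ] F [-1.000e-02  1.155e+01  2.420e+00] w 0.501
[[104.  -43.3]
 [197.4  44.1]] ((149.59347534179688, 0.5660362243652344), (97.0960693359375, 96.17414855957031), 89.62651824951172)
```

View pics/s16.png

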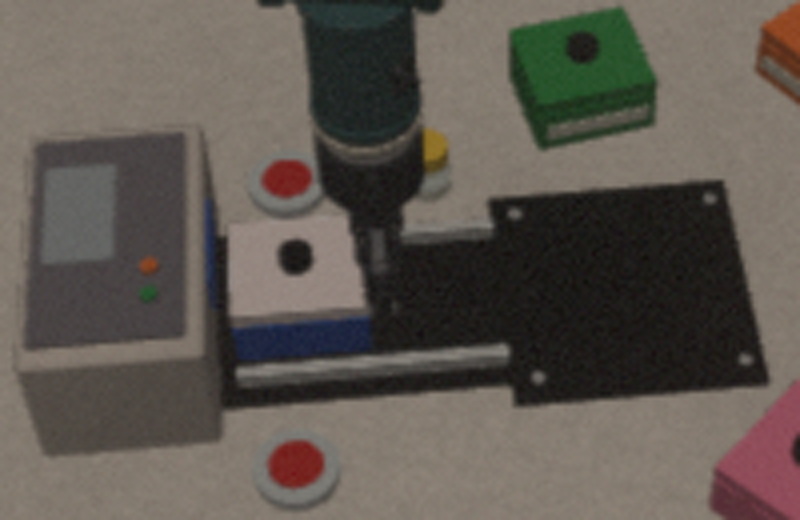

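The TCP stayed at dock x = 86.0 while the force rose to 11.6 N, so the cassette is seated. I'll back off straight along the lane, then up.

Request:
play_rows(motion=[[[0,0.004,0],[0,0,0]],[[0.001,0.01,0],[0,0,0]],[[0.002,0.03,0],[0,0,0]],[[0.004,0.06,0],[0,0,0]],[[0.007,0.1,0],[0,0,0]],[[0.007,0.1,0.08],[0,0,0]],[[0.007,0.1,0.2],[0,0,0]],[[0.007,0.1,0.35],[0,0,0]],[[0.007,0.1,0.5],[0,0,0]],[[0.007,0.1,0.6],[0,0,0]]])

```text
time: 26.02
tool_pos: [0.5298, -0.06, 0.2336]
tcp_rot: [-1.571, 0.052, -0.059]
wrist_force: [0.7, 0.5, -0.2]
width: 0.502
```

Request:
play_rows(motion=[[[0,0.1,0],[0,0,0]],[[-0.02,0.2,0],[0,0,0]],[[-0.05,0.35,0],[0,0,0]],[[-0.1,0.5,0],[0,0,0]],[[-0.12,0.65,0],[0,0,0]],[[-0.12,0.8,0],[0,0,0]],[[-0.12,0.8,0],[0,0,0]]])

```text
time: 26.9
tool_pos: [0.4793, 0.2637, 0.2297]
tcp_rot: [-1.569, 0.051, -0.051]
wrist_force: [-0.3, -0.5, 1.1]
width: 0.503
```

```bash
python3 sc.py s17; python3 - <<'E'
from fit import *
a={c:cams.read_camera(c)[0] for c in('top','scene')}
cv2.imwrite('pics/t17.png',cv2.resize(a['top'][120:260,170:400,::-1],None,fx=3.4,fy=3.4,interpolation=cv2.INTER_CUBIC))
cv2.imwrite('pics/s17f.png',a['scene'][:,:,::-1])
D={'top':[.5341,-.0119,-1.6369],'scene':[.532,-.0115,-1.643]}
for c in a:
    C,e=fit_cas({c:a[c]},[.522,-.163,np.radians(-94)]);print(c,rel(DK,C),rel(np.array(D[c]),C))
E
```

```text
t 26.9 dock mm [-272.2  -72.6] z 229.7 xang -3.74 tilt [-0.     0.001 -1.   ] F [-0.35 -0.48  1.13] w 0.503
[[ 99.8 -44.8]
 [197.3  43.7]] ((148.39578247070312, -0.3400535583496094), (94.27574920654297, 98.69513702392578), 89.8708267211914)
top (array([146.89309873,  -1.02096641]), np.float64(0.5902601717464278)) (array([148.10844723,  -3.64541277]), np.float64(0.2777216567108843))
scene (array([147.60657567,  -0.46758355]), np.float64(-0.0596428847292527)) (array([ 1.4908851e+02, -6.4661240e-02]), np.float64(-0.02267714473499435))
```

View pics/t17.png

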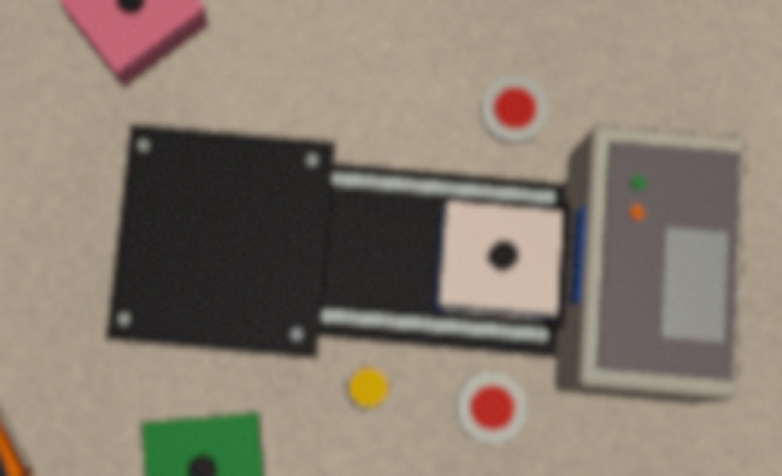

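View pics/s17f.png

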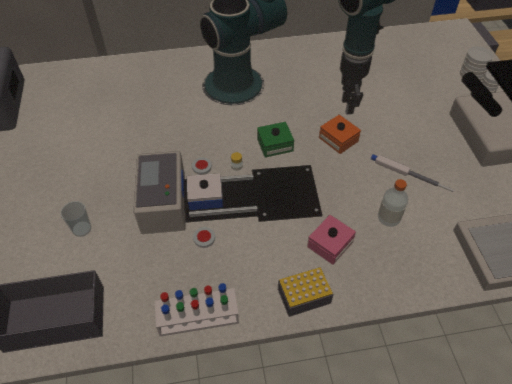

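```bash
python3 - <<'E'
from workcell import bot
print(bot.finish_job())
E
```

```text
the job is handed in; nothing more can be done
None
```

The blue cassette is home against the rubber stop, and I handed the job in at about 27 s. The hand was raised and clear.

**What I did:** The cassette started about 5 mm off to the far side and turned about 1.1°. I nudged it to the middle line with the outside of the shut fingers. Then I set the half-open fingertips on its rear face, which squared it, and pushed it down the lane at about 25 mm/s or less.

**Last checks:**
- **At the stop:** the push force rose from about 2 N to 11.6 N while the tool stood still at 86.0 mm along the lane. The cameras put the cassette's centre at 147 to 149 mm (home is 150 mm, calibration good to 2 mm).
- **Lane fit:** the scene camera gave the cassette within 0.5 mm of the middle and within 0.1° of straight. Touching a rail would need 12 mm, and the fingers spanned only ±34 mm in the lane.
- **Surroundings:** in the last pictures the dishes, pot, bottle, beaker, pipette and look-alikes show no visible change. I judged this by eye and did not re-measure them.

**What disagreed:**
- **Fingertips:** depth showed them ending about 39 mm behind the reported TCP. My first nudge therefore passed a few millimetres above the lid edge without touching. I then worked about 35 to 40 mm lower, so the reported TCP height was slightly below zero while pushing.
- **Top camera:** its own dock fit gave the cassette up to 3.6 mm off the middle. Against the dock position I used, it gave 1.0 mm.

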